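# Rehang the guard of an arepa press and test its plunger

## Robot

A 7-joint arm with a two-finger parallel gripper is mounted at the origin on the work surface. World frame = base frame: x ahead of the robot, y to its left, z up, the work surface at z = 0. Lengths are in m, angles in rad, forces in N, time in s.
With the tool pointing down it reaches from about 0.35 to 0.9 m from the base axis. Payload 19.9 kg.
Tool frame: the origin (TCP) lies on the centre line of the jaws, within the pads' length; the fingertips stand 19 mm ahead of it and the grasp point (between the pads) is the TCP; z points along the fingers, y is the direction in which the jaws open and shut (so a half turn about z gives the same grasp; the last joint's range is limited). The gripper opens to 94 mm and grips with 3 to 60 N. Pads are 16 mm wide; open, the fingers measure 119 mm over their backs; the gripper's body (75 mm by 177 mm) begins 78 mm behind the grasp point.
Start: joints at [-1.21, 0.417, -0.01, 1.614, 0.005, 1.111, -0.053], TCP at [0.245, 0.575, 0.224] pointing down, gripper open.
Joint ranges: [-2.81, 2.81], [-0.39, 2.02], [-1.27, 1.25], [0.06, 2.57], [-1.19, 4.33], [0.19, 2], [-2.82, 2.82]. Speed limits (rad/s): [1.89, 1.89, 2.39, 2.39, 3.01, 3.01, 3.01].

## Interface

Orientations are given as a rotation vector (axis times angle).
In Python, from workcell import r, optics gives the robot as it stands.
- The arm moves only by the shell command python3 -m pendant 'ROWS'. ROWS is text: rows parted by semicolons, each of 5 numbers parted by spaces: the shift along the world's x, y, z in cm, then the turn about the world's z in degrees, then the closure in counts, from 0 (fully open) to 255 (shut). A call has 1 to 20 rows; each row shifts and turns the commanded pose from where the row before left it; what a row does not reach is not made up. A row lasts 1/10 s, in which the tool goes at most 50 mm and 8.59 degrees, less where a joint would pass 70% of its speed; a pose out of reach is approached as far as the arm can. A call with a gripper value outside its range is refused whole. The fingers move at their own pace and stop on an object; the grip force is fixed at half the most. Time passes only in rows, so rows that do not move let the fingers close. It gives the time, the measured TCP pose, the force and the opening at its end, in the units of the state.
- r.observe(): the state, without advancing time (a new reading comes with each control period).
- optics.capture(name): name is "scene" or "top"; returns the picture (480x640x3 uint8, red, green, blue); there is no depth.
- optics.camera_info(name): a dict with "camera_matrix" (3x3 intrinsics, pixels), "pose" (4x4, takes a point from camera to world coordinates). Camera axes: x right, y down, z forward; pixel columns grow to the right and rows downward; lengths in m; the calibration is good to about 2 mm. A picture is of the moment at which its call begins. camera_info takes no time and is no camera call.
- r.hand_in(): hands the job in, once; it reports no verdict.
The state is a dict: "time": time; "joint_pos": joint angles; "dq": joint speeds; "tau": joint torques, N m; "ee_pos": TCP position; "ee_rot": TCP orientation; "contact_force": force on the tool from outside, world axes, zero at the start; "ft_torque": the same for the moment, N m; "finger_gap": finger opening in m.
Only numpy, scipy, OpenCV 4.12 (cv2) and the standard library are available. Lean on these libraries where they do the work, as an engineer would, in place of code of your own. Each camera call takes 0.05 s, during which the arm holds its last target.

## Task

The arepa press has just been washed: take its wooden guard leaf out of the drying rack and hang it back on the press, lowering both hinge sockets over the two upright pintles at once until it sits fully down, closed across the front of the press; do not let it drop onto them. Once it hangs there by itself, press the red spring plunger all the way down to its stop, hold it there for a moment, and let it come fully up again. Leave the guard hung and closed, and do not disturb the bowl, salt shaker, spatula or budare.

Things in the scene. Friction and masses are not known exactly. Their poses are not given: they have to be found in the camera images.
- press: Wooden arepa press on a dark board 230 x 230 x 20 mm with a steel C-clamp at its back; fixed. Origin: centre of the board's underside. x points from the front (guard side) to the back, y to the hinge side, z up. Beam top 130 mm high, beam front at x +7 mm. Hinge post 20 x 20 mm, 135 mm high, at x -35, y +78. Stop post 20 x 20 mm, 80 mm high, at x -60, y -55, 8 mm behind the closed guard.
- pintle_low (a point): Foot of the lower pintle: centre of the top of its round shoulder (22 mm diameter, 10 mm thick), 42 mm above the counter; press frame x -85, y +78 mm. The pintle is a vertical steel pin, 8 mm in diameter, standing 22 mm above this point, its top 8 mm tapered. A steel bracket joins it to the hinge post behind.
- pintle_high (a point): Foot of the upper pintle, equal to the lower and 90 mm straight above it. Its shoulder and bracket (10 mm thick) bar the way straight down to the lower pin: bring the leaf in level from the front of the press (along press +x) with its sockets 25 to 55 mm above their seats, so that the lower one passes between lower pin and upper bracket, then lower it.
- closed_mark (a point): The point where leaf_edge lies when the guard is hung and closed (exactly parallel to the press's y axis): press frame x -85, y -65, z 100 mm. Same axes as the press.
- leaf: The loose guard leaf: upright brown wooden board, 14 mm thick (its x), 130 mm wide (its y), 140 mm high (its z), about 0.22 kg, with two steel hinge sockets beyond its +y edge. Origin: centre of the board's underside, 12 mm above the counter while it stands upright in the rack. Hung and closed, its axes are parallel to the press's and its underside is 30 mm above the counter.
- leaf_centre (a point): Centre of the leaf's board, half-way up (70 mm below its top edge), same axes as the leaf. Take the leaf from above by its plain top edge, fingers closing along its x (14 mm).
- leaf_edge (a point): Middle of the leaf's free (-y) edge: leaf frame y -65 mm, 70 mm above the underside.
- socket_low (a point): Lower hinge socket: open vertical tube, outside diameter 22 mm, hole 14 mm, 18 mm high; this point is the centre of its lower mouth, leaf frame y +78 mm, 12 mm above the leaf's underside. It comes to rest at pintle_low (play about 3 mm all round).
- socket_high (a point): Upper hinge socket, equal to the lower one and 90 mm above it; rests at pintle_high.
- rack: Small wooden drying rack, base 130 x 150 x 12 mm, fixed. Origin: centre of its underside. The slot between two pairs of steel rails (90 mm long along y, tops 59 mm above the counter, 17 mm apart) holds the leaf; low wooden pegs (51 mm high) stand at x +-50 mm. Lift the leaf at least 60 mm to clear the rails.
- plunger (a joint): Travel of the plunger: 0 m when up, 0.028 m when down on its stop. The spring resists with about 5 N at the top and 12 N at the stop, and brings it up again when let go.
- plunger_top (a point): Centre of the flat top of the plunger's red head (48 mm diameter, flat part 40 mm), 188 mm above the counter when up; press frame x +30, y 0. Moves straight down with the plunger.
- bowl: Blue plastic bowl, 150 mm across, 60 mm high. Origin: centre of underside. Bystander.
- shaker: Glass salt shaker with steel cap, 46 mm across, 80 mm high. Origin: centre of underside. Bystander.
- spatula: Bamboo spatula, 280 mm long, lying flat on the far side of the work. Origin: on the underside near the middle. Bystander.
- budare: Heavy round dark iron griddle, 260 mm across, with a short handle. Origin: centre of underside. Bystander.

How it is judged:
By the outcome, as a careful person would: the job done as asked, in the order asked, and still so for the second after the job is handed in, with the robot touching nothing.
It also fails if it takes over 53 s, if anything falls off the work surface, if the arm or the gripper's body presses on something with over 40 N, if the wrist force passes 120 N, or if a joint passes its speed limit or range.

## Working session

There is one attempt and no reset: what is moved stays moved. The work goes in short steps, Python scripts to look and compute and a shell command to move; the robot and the scene stay as the last step left them, time stands still between calls to the robot, and variables do not carry over. Pictures are saved under pics/ and viewed, and the job is handed in when it is done.

```bash
ls; mkdir -p pics; python3 - <<'E'
from workcell import r, optics
import cv2
print(r.observe())
for n in("scene","top"):
    im=optics.capture(n); cv2.imwrite(f"pics/{n}0.png",im[:,:,::-1]); print(n,optics.camera_info(n))
E
```

```text
pics
{'time': 0.0, 'joint_pos': array([-1.20950592,  0.41796765, -0.01031961,  1.6141584 ,  0.004706  ,
        1.11069565, -0.05297756]), 'dq': array([-2.21797623e-03, -2.05630431e-03,  4.39144993e-04,  3.34149938e-05,
        1.49888057e-03, -6.16204631e-04,  7.38842929e-05]), 'tau': array([ 6.63472329e-04, -8.51264405e+01,  6.38912860e-01, -4.25962579e+01,
       -4.88683500e-02,  1.90644746e-02,  1.59637179e-04]), 'ee_pos': array([0.24485821, 0.57466126, 0.22383577]), 'ee_rot': array([-6.28327961e-01, -3.07796089e+00,  1.87770324e-03]), 'contact_force': array([-0.78739657, -0.16258427, -0.40924172]), 'ft_torque': array([-0.02540827,  0.00971702, -0.08550214]), 'finger_gap': 0.0940676994317405}
scene {'camera_matrix': array([[575.18339701,   0.        , 310.58557759],
       [  0.        , 575.18339701, 231.08751719],
       [  0.        ,   0.        ,   1.        ]]), 'pose': array([[-0.08089855,  0.83234889, -0.54831628,  1.427427  ],
       [ 0.99660644,  0.07593857, -0.03176384,  0.07330122],
       [ 0.01519976, -0.54902519, -0.83566758,  1.38742399],
       [ 0.        ,  0.        ,  0.        ,  1.        ]])}
top {'camera_matrix': array([[470.84207251,   0.        , 318.81717923],
       [  0.        , 470.84207251, 240.67477293],
       [  0.        ,   0.        ,   1.        ]]), 'pose': array([[-0.00426297, -0.99478992,  0.10185695,  0.47096366],
       [-0.99998284,  0.00383138, -0.0044324 ,  0.02580291],
       [ 0.00401905, -0.1018741 , -0.99478918,  1.4454475 ],
       [ 0.        ,  0.        ,  0.        ,  1.        ]])}
```

View pics/scene0.png

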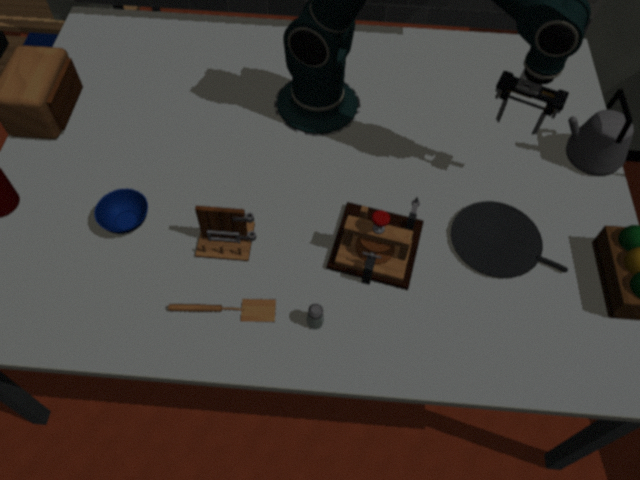

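View pics/top0.png

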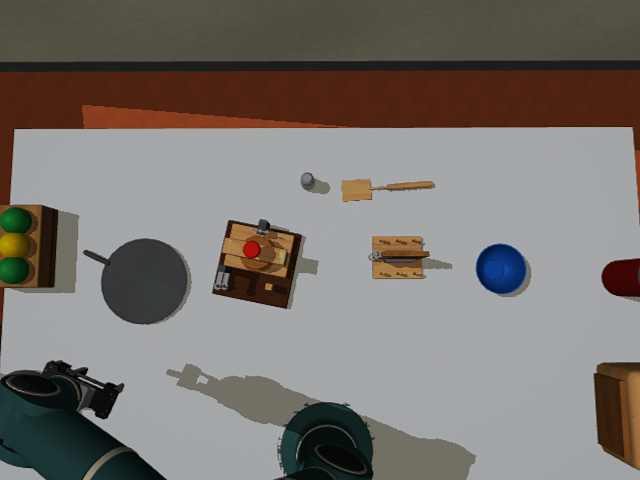

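The two views agree on the layout. The press is at about (255,262) in top, with its front towards the robot and its hinge at image left. The rack with the leaf is at about (398,257), and the leaf's sockets are at the left end, (375,257). I'll enlarge both.

```bash
python3 - <<'E'
import cv2
t=cv2.imread("pics/top0.png"); s=cv2.imread("pics/scene0.png")
cv2.imwrite("pics/c1.png",cv2.convertScaleAbs(cv2.resize(t[210:315,205:310],None,fx=5.5,fy=5.5,interpolation=cv2.INTER_CUBIC),alpha=1.6))
cv2.imwrite("pics/c2.png",cv2.resize(t[225:290,360:460],None,fx=8,fy=8,interpolation=cv2.INTER_CUBIC))
cv2.imwrite("pics/c3.png",cv2.convertScaleAbs(cv2.resize(s[190:300,320:430],None,fx=5,fy=5,interpolation=cv2.INTER_CUBIC),alpha=1.8))
cv2.imwrite("pics/c4.png",cv2.convertScaleAbs(cv2.resize(s[195:270,185:265],None,fx=8,fy=8,interpolation=cv2.INTER_CUBIC),alpha=1.8))
E
```

```text
(no output)
```

View pics/c1.png

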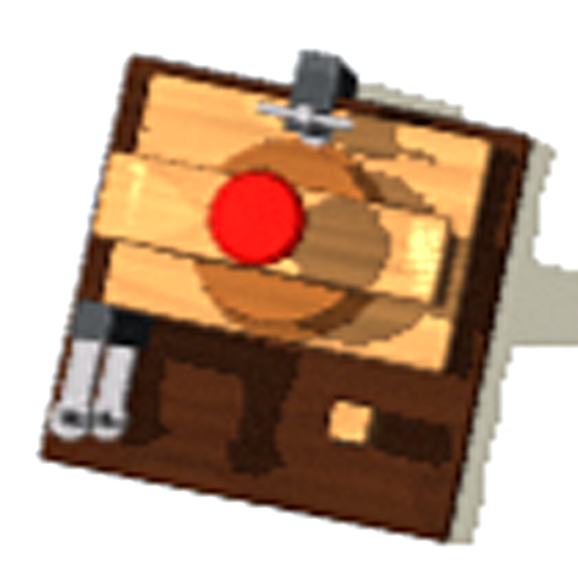

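View pics/c2.png

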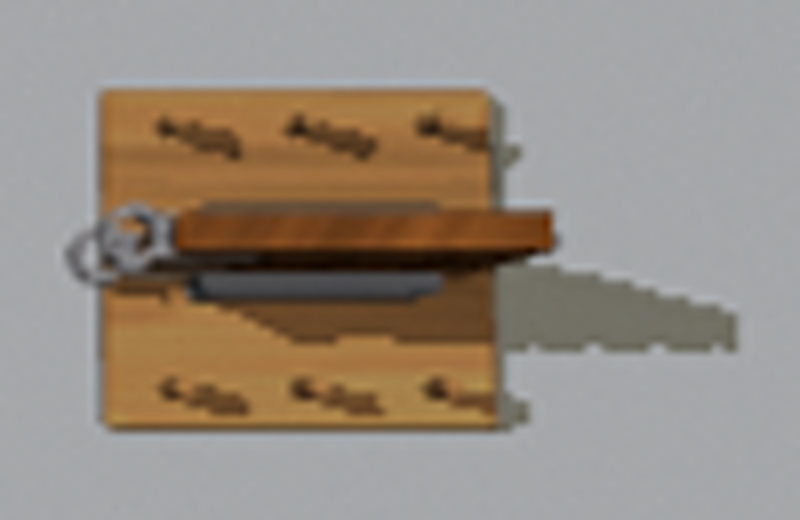

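View pics/c3.png

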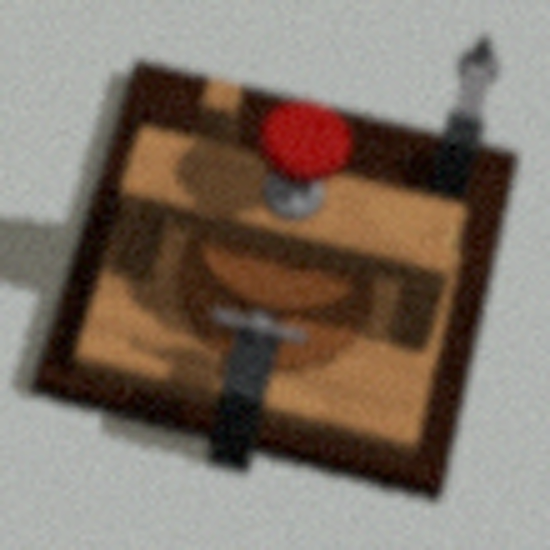

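View pics/c4.png

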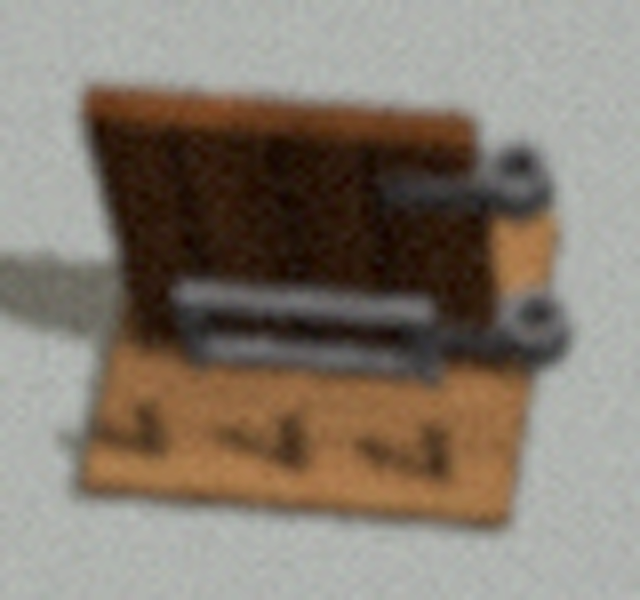

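```bash
cat >h.py <<'E'
import numpy as np
from workcell import optics
from scipy.optimize import least_squares
CI={n:optics.camera_info(n) for n in("scene","top")}
def proj(n,P):
    c=CI[n];T=np.linalg.inv(c["pose"]);P=np.atleast_2d(P);q=P@T[:3,:3].T+T[:3,3];q=q@c["camera_matrix"].T
    return q[:,:2]/q[:,2:]
def place(p,P):
    c,s=np.cos(p[2]),np.sin(p[2]);P=np.atleast_2d(P)/1000.
    z0=p[3] if len(p)>3 else 0
    return np.c_[p[0]+c*P[:,0]-s*P[:,1],p[1]+s*P[:,0]+c*P[:,1],P[:,2]+z0]
def fit(obs,p0):
    # obs: list (cam, P mm, (u,v))
    f=lambda p:np.concatenate([(proj(n,place(p,P))[0]-uv) for n,P,uv in obs])
    r=least_squares(f,p0,loss="soft_l1",x_scale=[.01,.01,.01]+[.01]*(len(p0)-3)); return r.x,f(r.x).reshape(-1,2)
def crop(off,sc,pts): return [(o[0],(np.array(off)+(np.array(o[1])+.5)/sc-.5)) for o in pts]
E
cat >m1.py <<'E'
from h import *
np.set_printoptions(suppress=True,precision=4)
def mk(n,off,sc,L): return [(n,P,np.array(off)+(np.array(uv)+.5)/sc-.5) for P,uv in L]
pt=mk("top",(205,210),5.5,[((-115,115,20),(42,458)),((-115,-115,20),(447,542)),((115,-115,20),(530,133)),((115,115,20),(133,55)),((30,0,188),(256,217)),((-60,-55,80),(350,423)),((-85,78,154),(68,418)),((-85,78,64),(107,421))])
ps=mk("scene",(320,190),5,[((-115,115,20),(517,155)),((-115,-115,20),(138,65)),((115,-115,20),(37,388)),((115,115,20),(438,497)),((30,0,188),(306,138)),((-85,78,154),(485,42))])
for o in (pt,ps,pt+ps):
    p,e=fit(o,[.5,.15,-.2]); print("press",p,np.degrees(p[2]));print(e.T)
lt=mk("top",(360,225),8,[((7,65,152),(177,212)),((7,-65,152),(552,210)),((-7,-65,152),(552,250)),((-7,65,152),(177,250)),((0,78,132),(135,238)),((0,78,42),(100,255))])
ls=mk("scene",(185,195),8,[((-7,-65,152),(86,88)),((-7,65,152),(473,113)),((7,-65,152),(92,119)),((7,65,152),(476,141)),((0,78,132),(518,160)),((0,78,42),(540,312))])
for o in (lt,ls,lt+ls):
    p,e=fit(o,[.5,-.1,0]); print("leaf",p,np.degrees(p[2]));print(e.T)
rk=mk("top",(360,225),8,[((65,75,12),(100,90)),((65,-75,12),(490,90)),((-65,-75,12),(498,428)),((-65,75,12),(105,428))])
print("rack",fit(rk,[.5,-.1,0]))
E
python3 m1.py
```

```text
press [ 0.5486  0.2065 -0.2005] -11.487995416452655
[[-0.5145  0.8088  0.9525 -0.6573  0.389   0.5911 -0.5104 -1.0547]
 [ 0.5435  0.318  -0.0452 -0.478  -0.0484 -0.1496  0.0925 -0.2438]]
press [ 0.5544  0.2077 -0.2037] -11.670739471720633
[[ 0.5628 -0.7369 -1.3791  1.1886 -0.1734  0.3089]
 [ 0.1925 -0.5606 -0.128  -0.3091  0.5288  0.0893]]
press [ 0.5504  0.2072 -0.2025] -11.601928277412783
[[-0.7845  0.4962  0.7903 -0.779   0.1667  0.314  -0.7931 -1.32    0.3103
  -0.9024 -1.4315  1.0403 -0.3374  0.0565]
 [-0.1467 -0.2252 -0.5421 -1.1172 -0.7113 -0.7448 -0.6359 -0.9248 -1.0153
  -1.6472 -1.3632 -1.6881 -0.781  -1.1645]]
leaf [ 0.5671 -0.2178  0.0019] 0.11119791887283341
[[-0.1169  0.1128  0.2651 -0.0164 -0.4384  0.176 ]
 [-0.0185 -0.0449  0.0213  0.3004 -0.1746 -0.0875]]
leaf [ 0.5689 -0.2177  0.0222] 1.269250146441655
[[ 0.1172  0.815  -1.5325 -0.2111  0.3523 -0.0299]
 [-0.2332 -0.5644  0.2079  0.2733  0.364  -0.1451]]
leaf [ 0.5679 -0.2178  0.0102] 0.584528731455216
[[-0.1473  0.0685  0.2626 -0.0048 -0.4466  0.1683  0.2336  0.8232 -1.4782
  -0.2663  0.3213 -0.0596]
 [-0.0884 -0.503  -0.4381  0.2299 -0.2055 -0.1165 -0.8027 -0.6583 -0.3713
   0.1744  0.316  -0.1918]]
rack (array([ 0.5672, -0.2185, -0.0031]), array([[-0.0496, -0.1237],
       [ 0.0943, -0.1573],
       [ 0.0884,  0.1109],
       [-0.1329,  0.1631]]))
```

The leaf fit from the top camera is good: (0.567, -0.218), yaw about 0.1°, which matches the rack. The press is at about (0.55, 0.207), yaw -11.5°. I'll refine that later by comparing the sockets with the pins in the same picture. Next I'll move above the leaf.

```bash
python3 -m pendant '1.6 -3.9 1 -3.3 0;1.6 -3.9 1 -3.3 0;1.6 -3.9 1 -3.3 0;1.6 -3.9 1 -3.3 0;1.6 -3.9 1 -3.3 0;1.6 -3.9 1 -3.3 0;1.6 -3.9 1 -3.3 0;1.6 -3.9 1 -3.3 0;1.6 -3.9 1 -3.3 0;1.6 -3.9 1 -3.3 0;1.6 -3.9 0 -3.3 0;1.6 -3.9 0 -3.3 0;1.6 -3.9 0 -3.3 0;1.6 -3.9 0 -3.3 0;1.6 -3.9 0 -3.3 0;1.6 -3.9 0 -3.3 0;1.6 -3.9 0 -3.3 0;1.6 -3.9 0 -3.3 0;1.6 -3.9 0 -3.3 0;1.6 -3.9 0 -3.3 0'; cat > st.py <<'E'
from workcell import r
import numpy as np
from scipy.spatial.transform import Rotation as R
np.set_printoptions(suppress=True,precision=4)
s=r.observe();M=R.from_rotvec(s["ee_rot"]).as_matrix()
print("t",s["time"],"pos",s["ee_pos"],"jaw",np.degrees(np.arctan2(M[1,1],M[0,1])),"z",M[:,2],"F",s["contact_force"],"T",s["ft_torque"],"gap",s["finger_gap"])
E
python3 st.py
```

```text
time: 2.1
ee_pos: [0.5654, -0.2064, 0.3241]
ee_rot: [-2.205, -2.237, 0.0]
contact_force: [1.3, 0.8, 0.1]
finger_gap: 0.094
t 2.1 pos [ 0.5654 -0.2064  0.3241] jaw 0.8231652941605717 z [-0.0004  0.0001 -1.    ] F [1.2728 0.786  0.0888] T [-0.0034  0.0327  0.0197] gap 0.09401733541300243
```

```bash
python3 -m pendant '0.1 0.3 -4 -0.4 0;0.1 0.3 -4 -0.3 0;0 0 -4 0 0;0 0 -3 0 0;0 0 -2 0 0;0 0 -1.7 0 0;0 0 0 0 0'; python3 st.py; python3 - <<'E'
from workcell import optics
import cv2
for n,(a,b,c,d) in dict(top=(215,300,350,460),scene=(170,270,170,280)).items():
    im=optics.capture(n)[:,:,::-1]; cv2.imwrite(f"pics/{n}1.png",cv2.convertScaleAbs(cv2.resize(im[a:b,c:d],None,fx=6,fy=6,interpolation=cv2.INTER_CUBIC),alpha=1.5))
E
```

```text
time: 2.8
ee_pos: [0.5658, -0.1986, 0.1352]
ee_rot: [-2.215, -2.224, 0.003]
contact_force: [-0.8, 0.5, 0.8]
finger_gap: 0.0941
t 2.8 pos [ 0.5658 -0.1986  0.1352] jaw 0.22209030041569017 z [-0.0038  0.0006 -1.    ] F [-0.7741  0.4546  0.8134] T [-0.0229  0.0484  0.04  ] gap 0.0940988079157636
```

View pics/scene1.png

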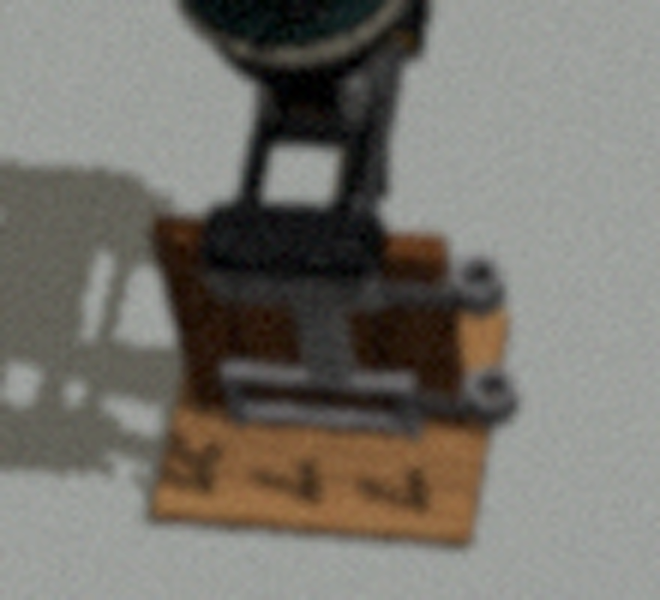

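The fingers straddle the leaf, with the near finger in front of the board at about (325,330) in the crop and the sockets clear at the right. I'll close the gripper now.

```bash
python3 -m pendant '0 0 0 0 255;0 0 0 0 255;0 0 0 0 255;0 0 0 0 255;0 0 0 0 255;0 0 0 0 255;0 0 0 0 255;0 0 0 0 255'; python3 st.py; python3 -m pendant '0 0 1 0 255;0 0 1 0 255;0 0 0 0 255;0 0 0 0 255';python3 st.py
```

```text
time: 3.7
ee_pos: [0.567, -0.1991, 0.1374]
ee_rot: [2.217, 2.226, -0.0]
contact_force: [-0.2, 0.7, 0.4]
finger_gap: 0.0331
t 3.7 pos [ 0.567  -0.1991  0.1374] jaw 0.22053472687012043 z [-0.0001 -0.0001 -1.    ] F [-0.1674  0.7198  0.4153] T [-0.0826  0.0764 -0.0212] gap 0.03308091689448954
time: 4.1
ee_pos: [0.5684, -0.1995, 0.16]
ee_rot: [2.215, 2.224, 0.004]
contact_force: [-3.0, 2.6, 24.7]
finger_gap: 0.0138
t 4.1 pos [ 0.5684 -0.1995  0.16  ] jaw 0.22938682947968803 z [ 0.0039 -0.0006 -1.    ] F [-2.9511  2.6014 24.7139] T [ 0.4884  0.8672 -0.0435] gap 0.013760750546230627
```

The fingers hadn't fully closed when the lift began, so I'll settle and check.

```bash
python3 -m pendant '0 0 0 0 255;0 0 0 0 255;0 0 0 0 255'; python3 st.py; cat > cap.py <<'E'
import sys,cv2
from workcell import optics
# cap.py tag cam x0 y0 x1 y1 scale alpha
t,n=sys.argv[1:3];x0,y0,x1,y1=map(int,sys.argv[3:7]);s=float(sys.argv[7]);a=float(sys.argv[8])
im=optics.capture(n)[:,:,::-1];cv2.imwrite(f"pics/{t}_full.png",im)
cv2.imwrite(f"pics/{t}.png",cv2.convertScaleAbs(cv2.resize(im[y0:y1,x0:x1],None,fx=s,fy=s,interpolation=cv2.INTER_CUBIC),alpha=a))
E
python3 cap.py s2 scene 170 170 280 270 6 1.6
```

```text
time: 4.4
ee_pos: [0.5684, -0.1995, 0.16]
ee_rot: [2.215, 2.224, 0.004]
contact_force: [-2.1, 2.4, 24.9]
finger_gap: 0.0136
t 4.4 pos [ 0.5684 -0.1995  0.16  ] jaw 0.22683704818854047 z [ 0.004  -0.0004 -1.    ] F [-2.103   2.4276 24.9441] T [ 0.5157  0.9167 -0.0614] gap 0.013602729067302349
```

View pics/s2.png

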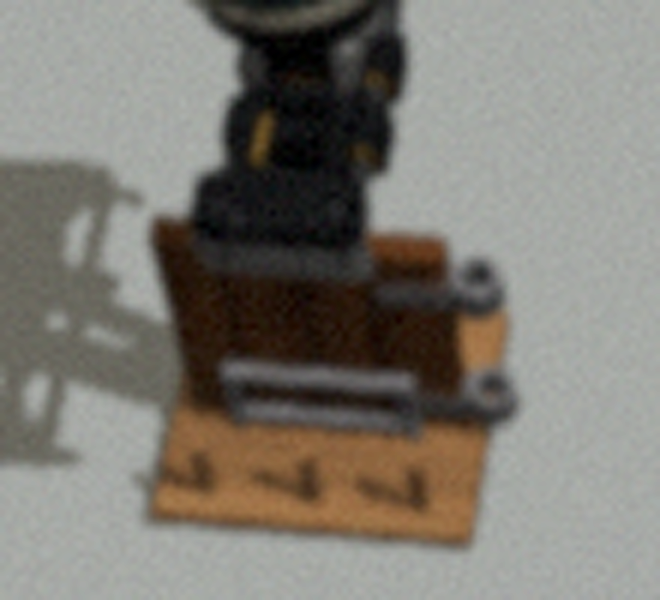

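The leaf is still seated, and the fingers took only its top edge while pushing about 25 N down. I'll reopen, go down and grip it properly.

```bash
python3 -m pendant '0 0 0 0 150;0 0 0 0 150;0 0 0 0 150;0 0 0 0 150'; python3 st.py;  python3 -m pendant '0 0 -1 0 150;0 0 -1 0 150;0 0 0 0 150;0 0 0 0 150'; python3 st.py; python3 cap.py s3 scene 170 170 280 270 6 1.6
```

```text
time: 4.85
ee_pos: [0.5669, -0.199, 0.1574]
ee_rot: [-2.217, -2.226, 0.0]
contact_force: [-0.7, -0.5, 0.6]
finger_gap: 0.0385
t 4.85 pos [ 0.5669 -0.199   0.1574] jaw 0.22471005399226193 z [-0.0003 -0.     -1.    ] F [-0.6973 -0.5421  0.5916] T [-0.034   0.0973 -0.0015] gap 0.038492136934236997
time: 5.25
ee_pos: [0.5668, -0.1991, 0.1369]
ee_rot: [-2.217, -2.225, 0.001]
contact_force: [0.9, -0.1, 0.3]
finger_gap: 0.0385
t 5.25 pos [ 0.5668 -0.1991  0.1369] jaw 0.21598659057932254 z [-0.001 -0.    -1.   ] F [ 0.8879 -0.095   0.2532] T [-0.0366  0.0513  0.0184] gap 0.03850010162400226
```

View pics/s3.png

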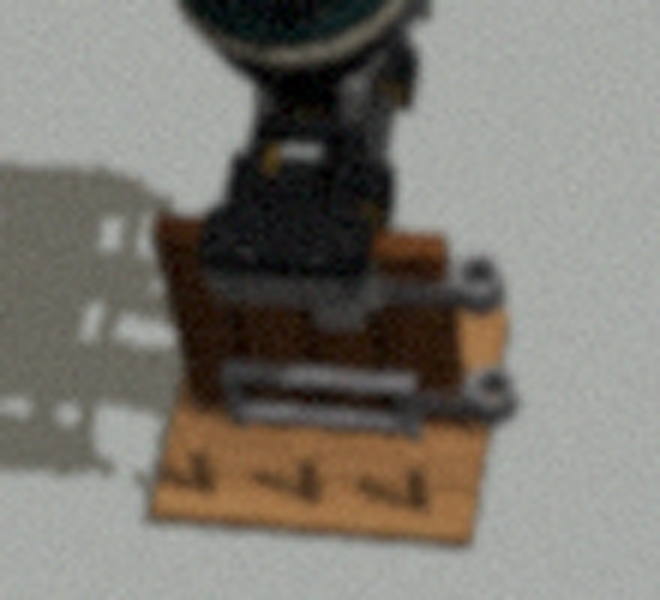

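```bash
python3 -m pendant '0 0 0 0 255;0 0 0 0 255;0 0 0 0 255;0 0 0 0 255;0 0 0 0 255;0 0 0 0 255;0 0 0 0 255;0 0 0 0 255'; python3 st.py
```

```text
time: 6.1
ee_pos: [0.5671, -0.1991, 0.1376]
ee_rot: [2.217, 2.226, 0.0]
contact_force: [0.1, 1.1, 3.9]
finger_gap: 0.0138
t 6.1 pos [ 0.5671 -0.1991  0.1376] jaw 0.2221716304827358 z [ 0.0002 -0.0001 -1.    ] F [0.0607 1.1    3.8708] T [ 0.063   0.0904 -0.0792] gap 0.013755782449872172
```

```bash
python3 -m pendant '0 0 0 0 255;0 0 1 0 255;0 0 2 0 255;0 0 3 0 255;0 0 3 0 255;0 0 0 0 255;0 0 0 0 255'; python3 st.py; python3 cap.py s4 scene 160 150 290 270 5.5 1.6
```

```text
time: 6.8
ee_pos: [0.5669, -0.1988, 0.2276]
ee_rot: [2.217, 2.226, 0.001]
contact_force: [-0.8, 0.2, -4.3]
finger_gap: 0.0137
t 6.8 pos [ 0.5669 -0.1988  0.2276] jaw 0.23543916423458597 z [ 0.0003  0.0002 -1.    ] F [-0.8393  0.1877 -4.2643] T [0.008  0.0561 0.0159] gap 0.013747107424056649
```

View pics/s4.png

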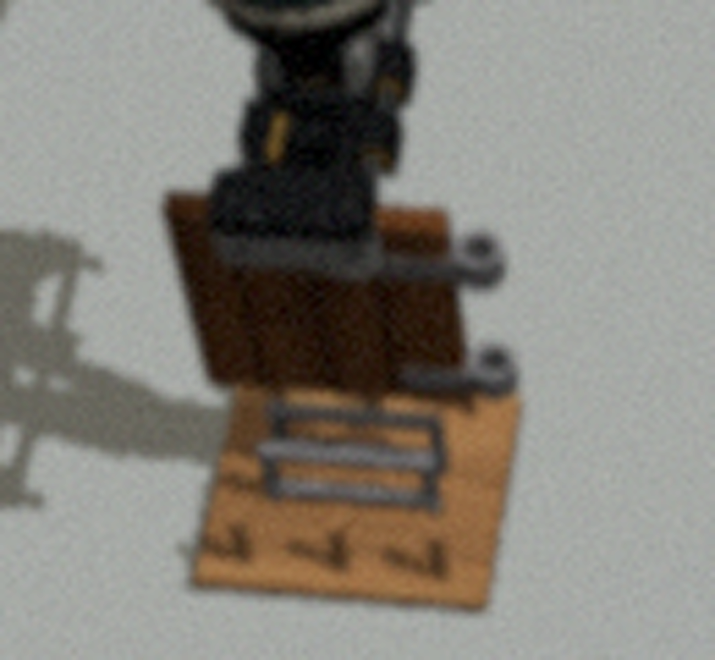

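The leaf is held level, with a weight reading of about 4 N, a moment near zero and the rack empty below it. I'll carry it round to the front of the press.

```bash
python3 -m pendant '-3.6 0 1 0 255;-3.6 0 1 0 255;-3.6 0 1 0 255;-3.6 0 1 0 255;-3.6 1.8 0 -1 255;0 4 0 -1 255;0 4 0 -1 255;0 4 0 -1 255;0 4 0 -1 255;0 4 0 -1 255;0 4 0 -1 255;0 4 0 -1 255;0 4 0 -1 255;0 4 0 -1 255;0 4 0 -1 255;0 4 0 -0.8 255;0 0 0 0 255;0 0 0 0 255'; python3 st.py; python3 cap.py s5 scene 320 130 450 240 6 1.7;python3 cap.py t5 top 190 220 310 330 6 1.3
```

```text
time: 8.65
ee_pos: [0.3863, 0.259, 0.2661]
ee_rot: [2.433, 1.988, -0.004]
contact_force: [-0.3, -1.7, -2.8]
finger_gap: 0.0141
t 8.65 pos [0.3863 0.259  0.2661] jaw -11.501927406968983 z [-0.002  -0.0019 -1.    ] F [-0.2958 -1.676  -2.7612] T [-0.1041  0.0149  0.06  ] gap 0.014082102470139992
```

View pics/s5.png

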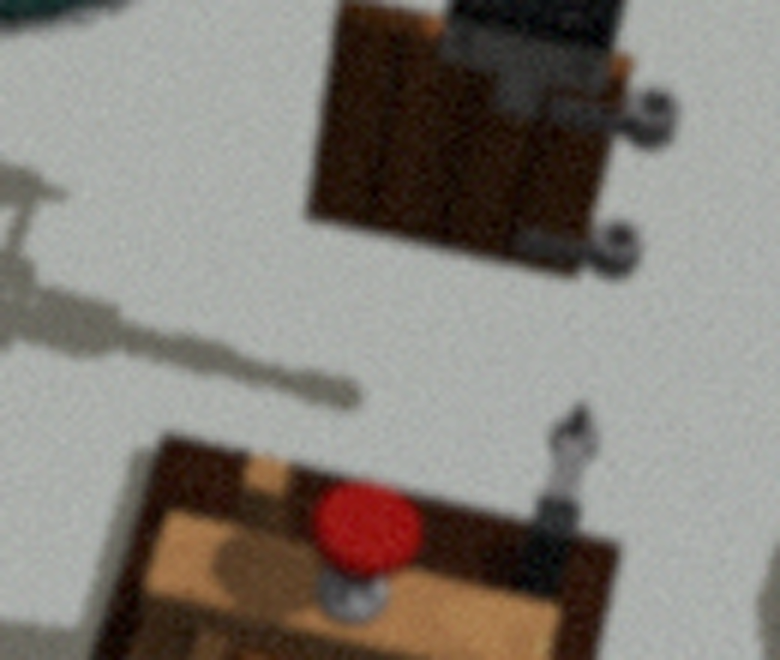

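View pics/t5.png

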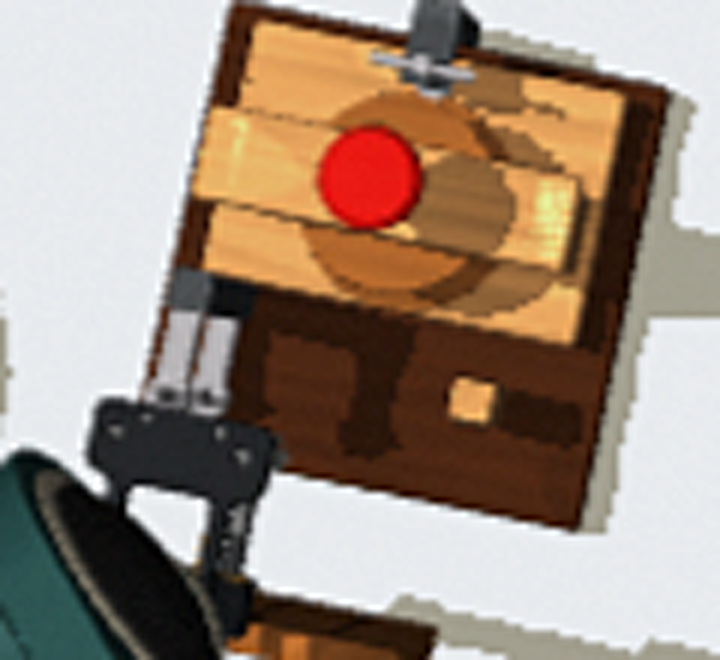

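The sockets are clearly visible in scene: upper at about (652,115) and lower at about (612,248) in the crop, with the upper pin tip at (580,408). The gripper hides them in the top view. I'll refine the press pose from enlarged views of the earlier pictures.

```bash
python3 - <<'E'
import cv2
t=cv2.imread("pics/top0.png"); s=cv2.imread("pics/scene0.png")
a=cv2.resize(t[262:300,208:246],None,fx=14,fy=14,interpolation=cv2.INTER_NEAREST)
b=cv2.convertScaleAbs(cv2.resize(s[190:230,395:425],None,fx=14,fy=14,interpolation=cv2.INTER_NEAREST),alpha=2)
cv2.imwrite("pics/p1.png",a);cv2.imwrite("pics/p2.png",b)
import numpy as np
for n,im in(("top",t),("scene",s)):
    h=im.astype(int);m=(h[...,2]>1.6*h[...,1]+20)&(h[...,2]>1.6*h[...,0]+20)&(h[...,1]<60)
    m=m.astype('uint8');k,l,st,c=cv2.connectedComponentsWithStats(m)
    for i in range(1,k):
        if 60<st[i,4]<500: print(n,st[i],c[i])
E
```

```text
top [118 116  33  12  88] [137.85227273 123.97727273]
top [637 170   3  36  65] [638.41538462 184.10769231]
top [243 241  18  18 251] [251.35059761 249.28286853]
top [  0 288   4  37 106] [  1.02830189 303.43396226]
scene [  0 171  18  45 450] [  6.11555556 196.33111111]
scene [371 210  20  16 237] [380.67088608 217.63291139]
```

View pics/p1.png

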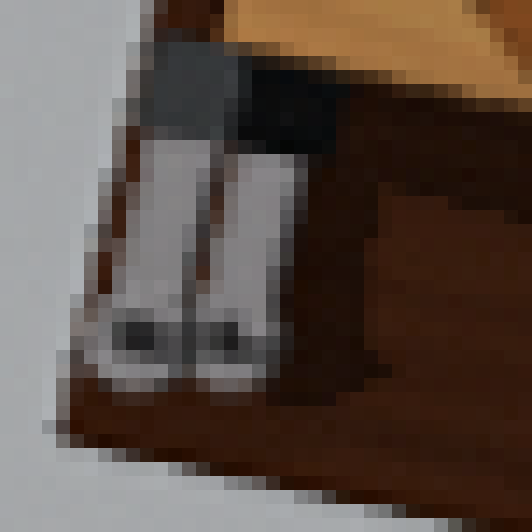

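View pics/p2.png

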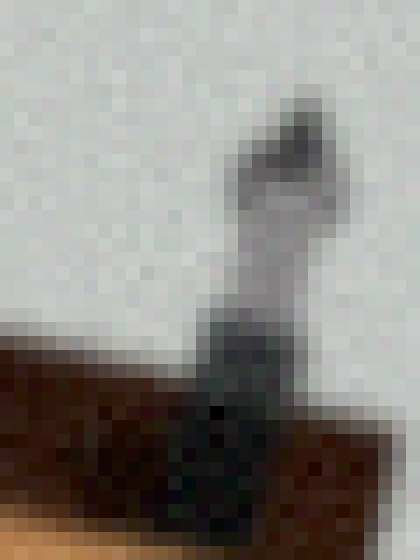

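```bash
cat >m2.py <<'E'
from h import *
from m1 import pt,ps
print('----')
A=[("top",(-85,78,143),np.array((217.3,285.6))),("top",(-85,78,53),np.array((224.0,285.4))),("top",(30,0,185),np.array((251.35,249.28)))]
B=[("scene",(-85,78,154),np.array((416.3,197.2))),("scene",(-85,78,143),np.array((416.1,199.6))),("scene",(30,0,184),np.array((380.67,217.63)))]
for nm,o in (("top",A*2+pt[:4]+[pt[5]]),("scene",B*2+ps[:4])):
    p,e=fit(o,[.5,.15,-.2]); print(nm,p,np.degrees(p[2]),"pin",place(p,[-85,78,132])[0]);print(e.T)
E
python3 m2.py | sed -n '/----/,$p'
```

```text
----
top [ 0.5488  0.2067 -0.2033] -11.649136168089047 pin [0.4813 0.3003 0.132 ]
[[-0.1618 -0.412   0.2706 -0.1618 -0.412   0.2706 -0.6757  0.6003  0.9555
  -0.6096  0.4389]
 [-0.0587  0.3579 -0.2574 -0.0587  0.3579 -0.2574  0.3486  0.3356  0.0131
  -0.6254 -0.1785]]
scene [ 0.5529  0.2076 -0.1978] -11.335157945424301 pin [0.4849 0.3008 0.132 ]
[[ 0.4218 -0.0699 -0.1745  0.4218 -0.0699 -0.1745  0.3378 -1.0101 -1.1906
   1.4537]
 [ 0.247   0.2883  0.5045  0.247   0.2883  0.5045 -0.4922 -0.8642 -0.357
  -0.9778]]
```

```bash
python3 - <<'E'
import cv2
s=cv2.imread("pics/s5_full.png")
cv2.imwrite("pics/p3.png",cv2.convertScaleAbs(cv2.resize(s[136:182,400:440],None,fx=12,fy=12,interpolation=cv2.INTER_NEAREST),alpha=2.2))
E
cat >> h.py <<'E'
def leafpose(ee,jawdeg,gy=18.7,gz=125.6):
    a=np.radians(jawdeg);c,s=np.cos(a),np.sin(a)
    return [ee[0]+s*gy/1000,ee[1]-c*gy/1000,a,ee[2]-gz/1000]
E
python3 - <<'E'
from h import *
p=leafpose([0.3863,0.259,0.2661],-11.5)
for P in([0,78,120],[0,78,30],[7,65,0],[7,-65,0]):
    uv=proj("scene",place(p,P))[0];print(P,uv,(uv+.5-[400,136])*12)
E
```

```text
[0, 78, 120] [429.248467   146.82140274] [356.98160404 135.85683293]
[0, 78, 30] [423.07689711 168.9103258 ] [282.92276534 400.92390964]
[7, 65, 0] [416.08106358 176.63889814] [198.97276297 493.66677763]
[7, -65, 0] [370.41961741 166.12610746] [-348.96459108  367.51328956]
```

View pics/p3.png

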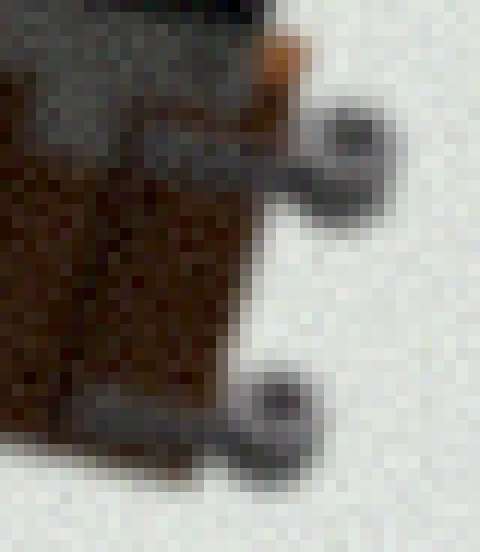

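The scene camera agrees with the arm to about 0.3 px on the held sockets. The pin estimates are (0.481, 0.300) from top and (0.484, 0.300) from scene, so I'll use the mean. I'll go 50 mm short of the pins with the sockets 40 mm above their seats.

```bash
python3 -m pendant '0 0 -2 0 255;0 0 -3 0 255;1 -0.2 -2 0 255;2.6 -0.5 0 0 255;0 0 0 0 255;0 0 0 0 255'; python3 st.py; python3 cap.py s6 scene 380 155 440 215 10 2;python3 cap.py t6 top 190 220 310 330 6 1.3
```

```text
time: 9.35
ee_pos: [0.4232, 0.2509, 0.1973]
ee_rot: [2.436, 1.984, -0.001]
contact_force: [-0.7, 0.7, -2.2]
finger_gap: 0.0137
t 9.35 pos [0.4232 0.2509 0.1973] jaw -11.693055568668573 z [-0.0005 -0.0004 -1.    ] F [-0.7115  0.6674 -2.1704] T [ 0.006   0.1191 -0.0447] gap 0.013699468709275943
```

View pics/s6.png

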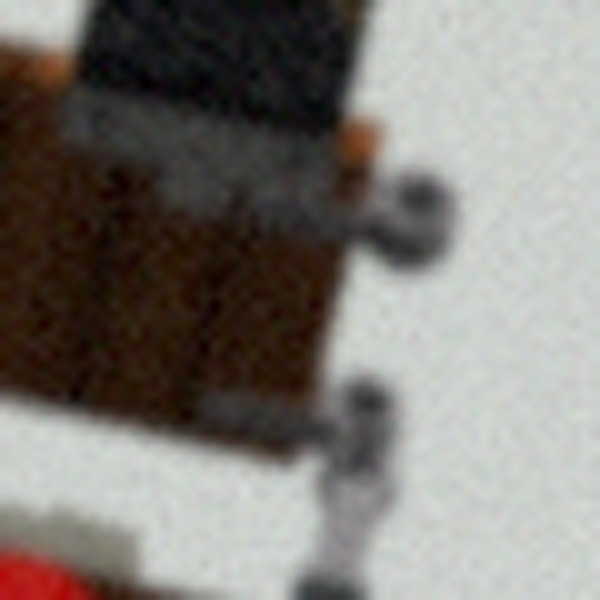

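View pics/t6.png

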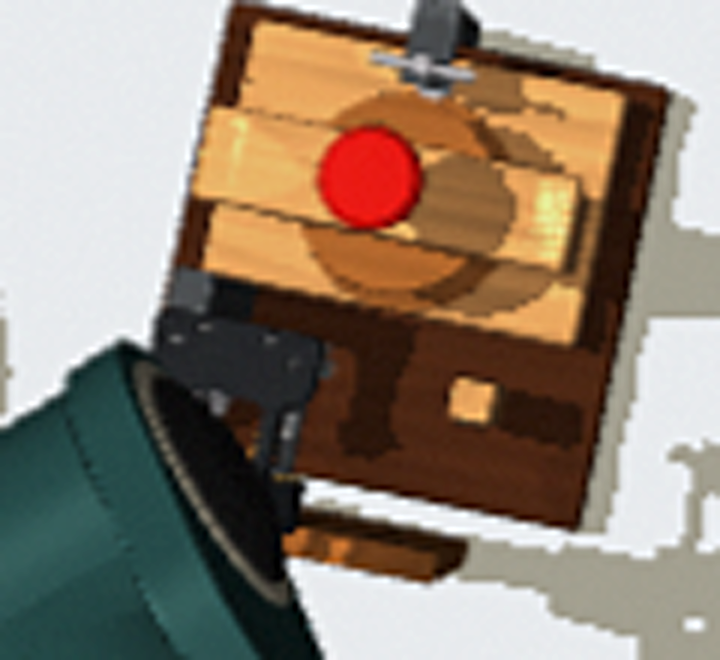

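```bash
python3 - <<'E'
from h import *
import cv2
p=leafpose([0.4232,.2509,.1973],-11.69)
t=cv2.imread("pics/t6_full.png")
cv2.imwrite("pics/p4.png",cv2.resize(t[298:322,230:275],None,fx=16,fy=16,interpolation=cv2.INTER_NEAREST))
for P in([7,-65,140],[-7,-65,140],[7,0,140],[-7,-20,140],[7,-65,0]):
    uv=proj("top",place(p,P))[0];print(P,uv,(uv+.5-[230,298])*16)
p=leafpose([0.4232,.2509,.1973],-11.69)
for P in([0,78,120],[0,78,30]):
    uv=proj("scene",place(p,P))[0];print(P,uv,(uv+.5-[380,155])*10)
E
```

```text
[7, -65, 140] [262.34363773 311.56210762] [525.49820362 224.99372194]
[-7, -65, 140] [261.20566079 316.91432749] [507.29057258 310.62923984]
[7, 0, 140] [237.84317092 306.54598319] [133.49073472 144.735731  ]
[-7, -20, 140] [244.22036437 313.43347089] [235.52582997 254.93553426]
[7, -65, 0] [267.93172382 309.24075986] [614.90758112 187.85215771]
[0, 78, 120] [421.80411097 174.35241098] [423.04110968 198.52410984]
[0, 78, 30] [416.12341294 194.64304266] [366.23412944 401.43042655]
```

View pics/p4.png

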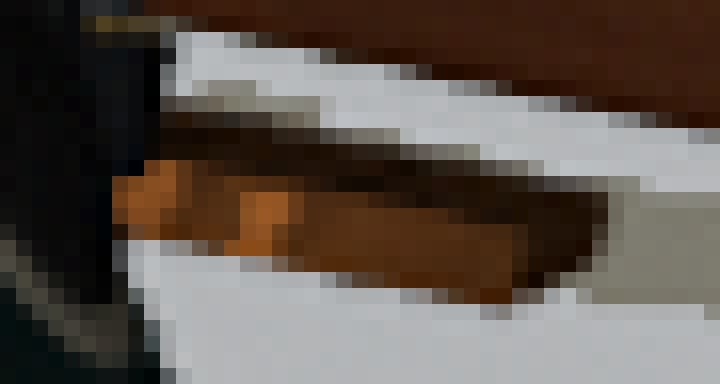

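```bash
python3 - <<'E'
from h import *
import cv2
S=16
def draw(n,f,x0,y0,w,h,al):
    im=cv2.imread(f)[y0:y0+h,x0:x0+w];out=[]
    for pin in([.4815,.2998],[.4845,.3005]):
        c=cv2.convertScaleAbs(cv2.resize(im,None,fx=S,fy=S,interpolation=cv2.INTER_NEAREST),alpha=al)
        th=np.linspace(0,2*np.pi,40)
        for rr,z,col in((11,132,(0,255,0)),(11,122,(0,120,0)),(4,132,(0,0,255)),(4,146,(0,0,255)),(2,154,(255,0,255)),(11,42,(255,255,0)),(4,60,(255,0,0))):
            if n=="scene" and z<100: continue
            P=np.c_[pin[0]+rr/1000*np.cos(th),pin[1]+rr/1000*np.sin(th),th*0+z/1000]
            uv=((proj(n,P)+.5-[x0,y0])*S).astype(int);cv2.polylines(c,[uv],True,col,1)
        out.append(c)
    return np.hstack(out)
cv2.imwrite("pics/o1.png",draw("scene","pics/scene0.png",402,190,24,24,2))
cv2.imwrite("pics/o2.png",draw("top","pics/top0.png",208,272,24,24,1.3))
E
```

```text
(no output)
```

View pics/o1.png

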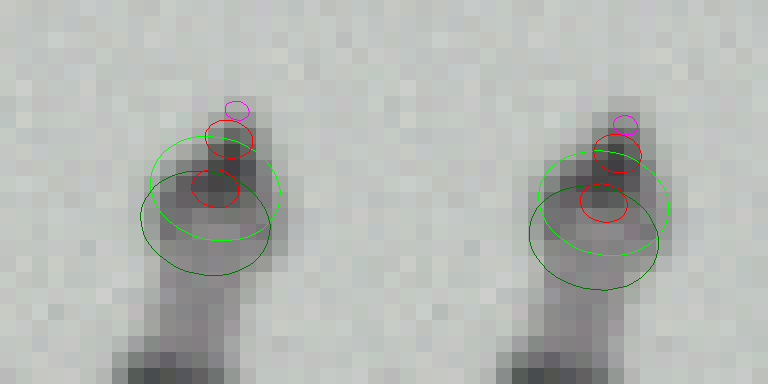

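View pics/o2.png

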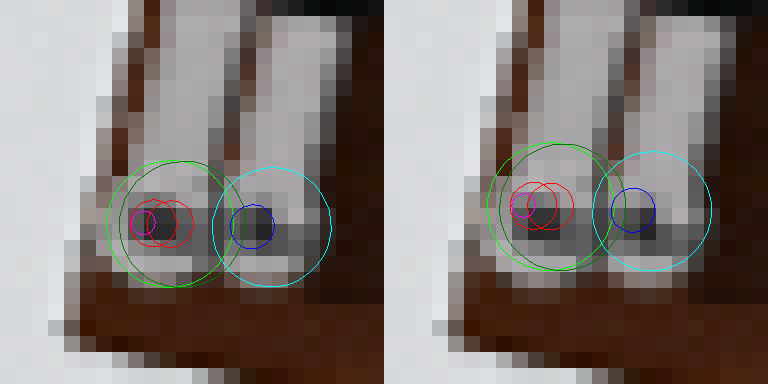

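The overlays put the pin at about (0.481, 0.300), and both cameras fit within about 1 to 2 mm. I'll bring the leaf in level along press +x.

```bash
python3 -m pendant '1 -0.2 0 0 255;1 -0.2 0 0 255;1 -0.2 0 0 255;1 -0.2 0 0 255;0.6 -0.1 0 0.1 255;0 0 0 0 255;0 0 0 0 255'; python3 st.py; python3 cap.py s7 scene 380 165 440 225 10 2
```

```text
time: 10.15
ee_pos: [0.4688, 0.2429, 0.1972]
ee_rot: [-2.432, -1.988, 0.001]
contact_force: [-0.1, -0.5, -2.9]
finger_gap: 0.0136
t 10.15 pos [0.4688 0.2429 0.1972] jaw -11.485723565703216 z [-0.0005 -0.0002 -1.    ] F [-0.1073 -0.5045 -2.8736] T [-0.0077  0.0571 -0.0053] gap 0.013564024040776808
```

View pics/s7.png

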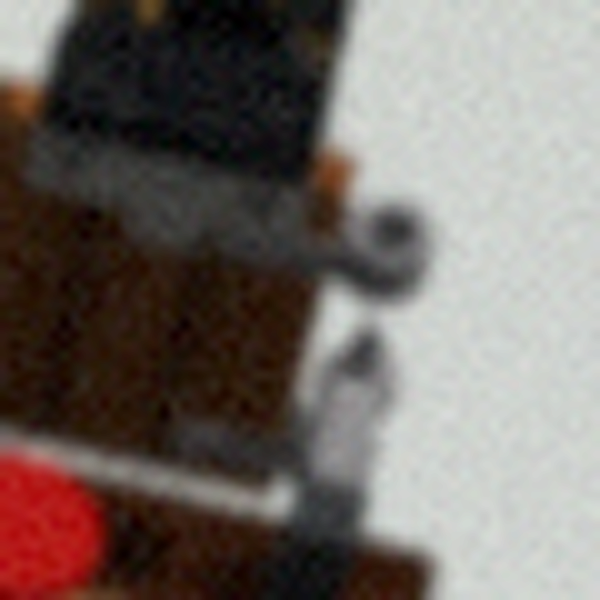

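```bash
cat >ov.py <<'E'
import sys,cv2
from h import *
# ov.py file out x0 y0 w h S al eex eey eez jaw pinx piny
f,out=sys.argv[1:3];x0,y0,w,h,S=map(int,sys.argv[3:8]);al,ex,ey,ez,jaw,px,py=map(float,sys.argv[8:15])
im=cv2.imread(f)[y0:y0+h,x0:x0+w]
a=cv2.convertScaleAbs(cv2.resize(im,None,fx=S,fy=S,interpolation=cv2.INTER_CUBIC),alpha=al);c=a.copy()
th=np.linspace(0,2*np.pi,40)
def circ(x,y,z,r,col):
    P=np.c_[x+r*np.cos(th),y+r*np.sin(th),th*0+z];uv=((proj("scene",P)+.5-[x0,y0])*S).astype(int);cv2.polylines(c,[uv],True,col,1)
p=leafpose([ex,ey,ez],jaw)
for z in(120,102,30,12):
    q=place(p,[0,78,z])[0];circ(*q,.011,(0,255,255))
    if z in(120,30):circ(*q,.007,(0,200,255))
for r,z,col in((11,132,(0,255,0)),(11,122,(0,160,0)),(4,132,(0,0,255)),(4,146,(0,0,255)),(2,154,(255,0,255))): circ(px,py,z/1000,r/1000,col)
q=place(p,[[7,65,0],[7,-65,0],[7,-65,140],[7,65,140]]);cv2.polylines(c,[((proj("scene",q)+.5-[x0,y0])*S).astype(int)],True,(255,255,0),1)
cv2.imwrite(out,np.hstack([a,c]))
print("px per mm x,y,z",[(proj("scene",[px+d[0],py+d[1],.13+d[2]])-proj("scene",[px,py,.13]))[0].round(3) for d in np.eye(3)/1000])
E
python3 ov.py pics/s7_full.png pics/o3.png 400 172 32 46 12 2 .4688 .2429 .1972 -11.49 .4812 .3002
```

```text
px per mm x,y,z [array([0.007, 0.296]), array([0.369, 0.027]), array([ 0.061, -0.218])]
```

View pics/o3.png

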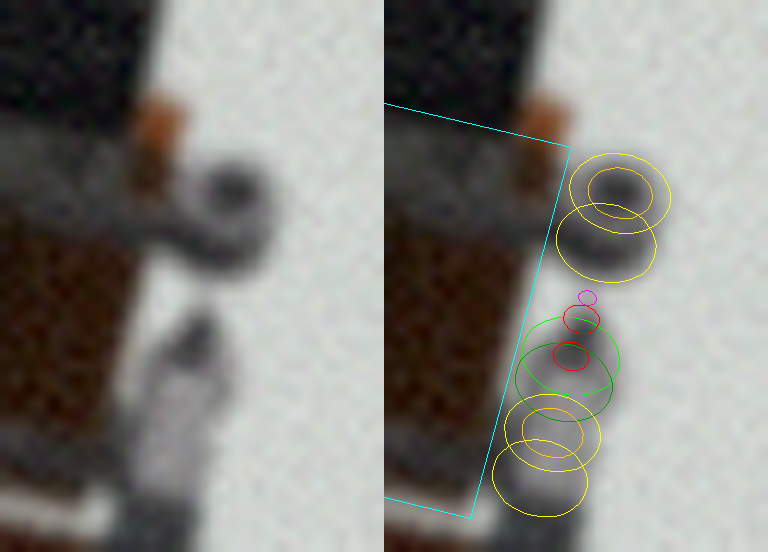

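In the overlay the socket rings match the picture within about 0.3 px. The pin may lie about 1 mm further in +x. The hole's 5 mm entry margin over the taper covers this, so I'll correct by 1 mm and lower slowly, watching the side force.

```bash
python3 -m pendant '0.1 -0.05 0 0 255;0 0 -0.5 0 255;0 0 -0.5 0 255;0 0 -0.5 0 255;0 0 -0.3 0 255;0 0 -0.3 0 255;0 0 0 0 255'; python3 st.py; python3 -m pendant '0 0 -0.3 0 255;0 0 -0.3 0 255;0 0 0 0 255;0 0 0 0 255'; python3 st.py; python3 cap.py s8 scene 380 165 440 225 10 2
```

```text
time: 10.9
ee_pos: [0.4698, 0.2424, 0.176]
ee_rot: [-2.432, -1.988, 0.001]
contact_force: [-0.8, 0.8, -3.6]
finger_gap: 0.0137
t 10.9 pos [0.4698 0.2424 0.176 ] jaw -11.478383469989076 z [-0.0006 -0.0004 -1.    ] F [-0.7878  0.7777 -3.6328] T [-0.042   0.0737  0.0427] gap 0.013697013001493535
time: 11.3
ee_pos: [0.47, 0.2425, 0.1704]
ee_rot: [-2.432, -1.988, 0.0]
contact_force: [-0.0, 0.1, -2.9]
finger_gap: 0.0139
t 11.3 pos [0.47   0.2425 0.1704] jaw -11.478409346831603 z [-0.0002 -0.0001 -1.    ] F [-0.0499  0.1328 -2.9335] T [-0.0454  0.0674 -0.0034] gap 0.013910219229475463
```

View pics/s8.png

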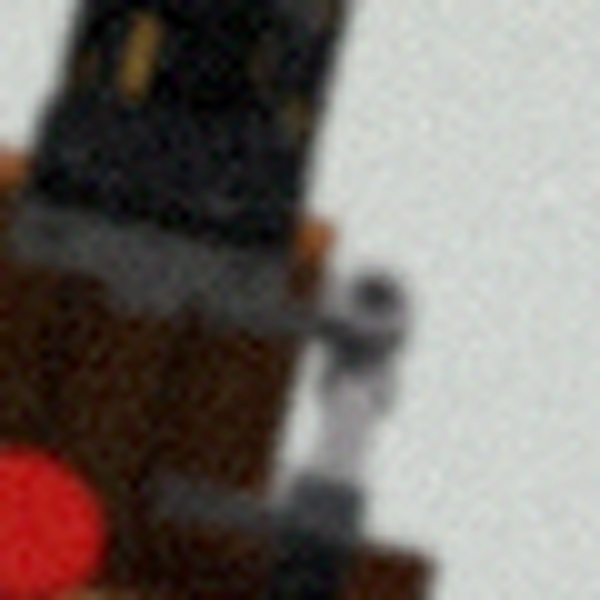

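There is no contact, and the upper socket now hides the pin tip at about (375,335) in the crop, so the tip is inside. Now down onto the full diameter.

```bash
python3 -m pendant '0 0 -0.2 0 255;0 0 -0.2 0 255;0 0 -0.2 0 255;0 0 0 0 255;0 0 0 0 255'; python3 st.py; python3 -m pendant '0.15 0 0 0 255;0 0 0 0 255;0 0 0 0 255';python3 st.py;python3 -m pendant '-0.3 0 0 0 255;0 0 0 0 255;0 0 0 0 255';python3 st.py
```

```text
time: 11.85
ee_pos: [0.47, 0.2425, 0.1644]
ee_rot: [-2.432, -1.988, 0.0]
contact_force: [0.0, -0.4, -3.1]
finger_gap: 0.014
t 11.85 pos [0.47   0.2425 0.1644] jaw -11.477299357635346 z [-0.0002 -0.0001 -1.    ] F [ 0.0135 -0.4291 -3.0641] T [ 0.0452  0.075  -0.0502] gap 0.013960728841825039
time: 12.15
ee_pos: [0.4715, 0.2425, 0.1645]
ee_rot: [-2.432, -1.988, 0.0]
contact_force: [0.4, 0.1, -1.8]
finger_gap: 0.0139
t 12.15 pos [0.4715 0.2425 0.1645] jaw -11.4790620307308 z [-0. -0. -1.] F [ 0.4439  0.1422 -1.7821] T [-0.0276 -0.0044  0.0216] gap 0.013863565592364548
time: 12.45
ee_pos: [0.4684, 0.2425, 0.1645]
ee_rot: [-2.432, -1.988, 0.0]
contact_force: [-0.5, 0.5, -2.4]
finger_gap: 0.0138
t 12.45 pos [0.4684 0.2425 0.1645] jaw -11.47068111154999 z [-0.0001  0.     -1.    ] F [-0.4584  0.5256 -2.4198] T [ 0.0087 -0.0328  0.0287] gap 0.01381282059463444
```

```bash
python3 -m pendant '0.15 0 0 0 255;0 0 -0.2 0 255;0 0 -0.2 0 255;0 0 -0.2 0 255;0 0 0 0 255;0 0 0 0 255'; python3 st.py; python3 -m pendant '0 0 -0.1 0 255;0 0 -0.1 0 255;0 0 0 0 255;0 0 0 0 255';python3 st.py
```

```text
time: 13.05
ee_pos: [0.47, 0.2424, 0.1583]
ee_rot: [-2.432, -1.988, 0.0]
contact_force: [-0.7, -0.4, -2.5]
finger_gap: 0.0138
t 13.05 pos [0.47   0.2424 0.1583] jaw -11.47557307961282 z [-0.0002 -0.0002 -1.    ] F [-0.7315 -0.3668 -2.4742] T [-0.0386  0.0666 -0.0183] gap 0.013766601942522202
time: 13.45
ee_pos: [0.47, 0.2425, 0.1564]
ee_rot: [-2.432, -1.988, 0.0]
contact_force: [0.1, -0.0, -2.9]
finger_gap: 0.0135
t 13.45 pos [0.47   0.2425 0.1564] jaw -11.479917829548324 z [-0.  0. -1.] F [ 0.0746 -0.014  -2.8719] T [0.0379 0.0867 0.0884] gap 0.013487436041527657
```

```bash
python3 -m pendant '0 0 -0.1 0 255;0 0 0 0 255;0 0 0 0 255';python3 st.py;  python3 -m pendant '0 0 -0.1 0 255;0 0 0 0 255;0 0 0 0 255';python3 st.py;python3 cap.py s9 scene 380 165 440 225 10 2
```

```text
time: 13.75
ee_pos: [0.47, 0.2425, 0.1554]
ee_rot: [-2.432, -1.988, 0.0]
contact_force: [-0.4, -0.2, -2.6]
finger_gap: 0.0136
t 13.75 pos [0.47   0.2425 0.1554] jaw -11.47881305490303 z [-0.0001 -0.     -1.    ] F [-0.4157 -0.2496 -2.5728] T [-0.0592  0.0627  0.0308] gap 0.01356002341081378
time: 14.05
ee_pos: [0.4702, 0.2424, 0.155]
ee_rot: [-2.433, -1.988, -0.001]
contact_force: [-2.4, -2.3, 7.6]
finger_gap: 0.0139
t 14.05 pos [0.4702 0.2424 0.155 ] jaw -11.486950420716532 z [ 0.0003  0.0002 -1.    ] F [-2.4074 -2.3257  7.5773] T [-0.3808  0.7488  0.1205] gap 0.013933719457423851
```

View pics/s9.png

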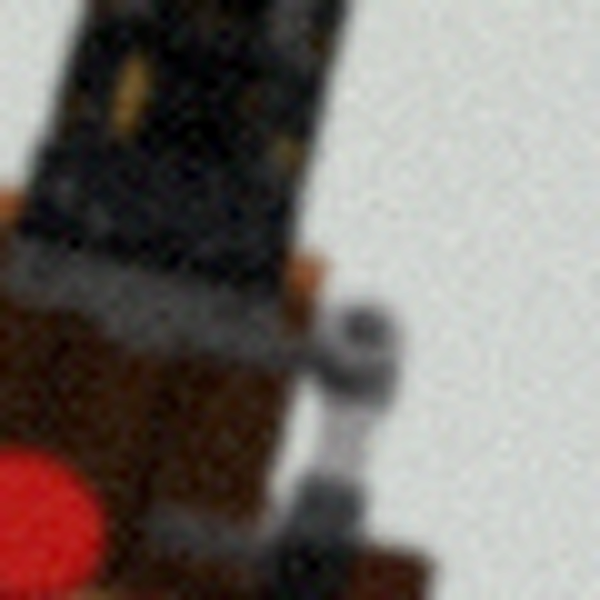

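Contact came at z = 0.155, exactly where it should seat. Before letting go, I'll pull gently sideways to confirm the pins are inside the sockets.

```bash
python3 -m pendant '0 0 0.15 0 255;-0.2 0 0 0 255;-0.2 0 0 0 255;0 0 0 0 255;0 0 0 0 255';python3 st.py; python3 -m pendant '0.4 0 0 0 255;0.4 0 0 0 255;0 0 0 0 255;0 0 0 0 255';python3 st.py
```

```text
time: 14.6
ee_pos: [0.4668, 0.2427, 0.1561]
ee_rot: [2.432, 1.987, 0.003]
contact_force: [7.0, 1.3, -5.8]
finger_gap: 0.014
t 14.6 pos [0.4668 0.2427 0.1561] jaw -11.507167999298023 z [ 0.002   0.0008 -1.    ] F [ 7.0457  1.3399 -5.8106] T [ 0.3013 -1.5978 -0.3945] gap 0.014013833544030976
time: 15.0
ee_pos: [0.4732, 0.2428, 0.1556]
ee_rot: [-2.431, -1.989, 0.002]
contact_force: [-4.0, 1.0, -1.7]
finger_gap: 0.0138
t 15.0 pos [0.4732 0.2428 0.1556] jaw -11.428215782117801 z [-0.0018 -0.0002 -1.    ] F [-3.9864  1.0208 -1.6841] T [0.529  1.1409 0.2866] gap 0.013794197855773115
```

The leaf is captive both ways and centred at about x = 0.470. I'll re-centre, seat it and release.

```bash
python3 -m pendant '-0.4 0 0 0 255;0 0 -0.1 0 255;0 0 0 0 255;0 0 0 0 255';python3 st.py; python3 -m pendant '0 0 0 0 180;0 0 0 0 140;0 0 0 0 140;0 0 0 0 140;0 0 0 0 140;0 0 0 0 140;0 0 0 0 140';python3 st.py; python3 cap.py s10 scene 330 140 450 240 6 1.7
```

```text
time: 15.4
ee_pos: [0.47, 0.2424, 0.1551]
ee_rot: [-2.432, -1.988, 0.0]
contact_force: [-2.7, -1.9, 3.6]
finger_gap: 0.0138
t 15.4 pos [0.47   0.2424 0.1551] jaw -11.483720813034568 z [-0.0001 -0.     -1.    ] F [-2.718  -1.8955  3.5611] T [-0.2186  0.9475  0.217 ] gap 0.013780785203603083
time: 16.1
ee_pos: [0.47, 0.2425, 0.1549]
ee_rot: [2.432, 1.988, -0.0]
contact_force: [0.5, 0.6, 0.7]
finger_gap: 0.0425
t 16.1 pos [0.47   0.2425 0.1549] jaw -11.475992072978949 z [-0.0001 -0.0001 -1.    ] F [0.5159 0.618  0.6778] T [-0.068   0.0597  0.0016] gap 0.042507714423483244
```

View pics/s10.png

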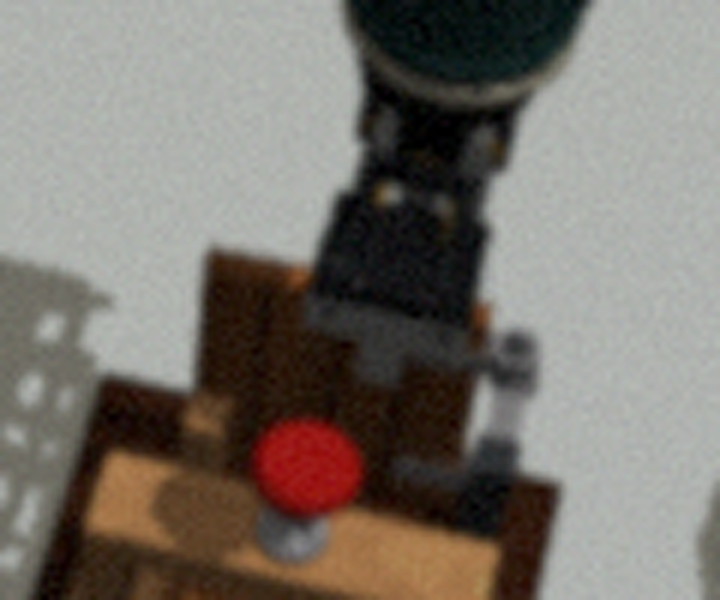

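The leaf hangs by itself. I'll raise the gripper straight up and look.

```bash
python3 -m pendant '0 0 1 0 140;0 0 2 0 140;0 0 3 0 140;0 0 4 0 140;0 0 4 0 140;-4 0 2 0 140;-4 0 0 0 200;-4 0 0 0 255;-3 0 0 0 255;0 0 0 0 255';python3 st.py; python3 cap.py s11 scene 330 160 450 260 6 1.7;python3 cap.py t11 top 200 205 320 305 6 1.3
```

```text
time: 17.15
ee_pos: [0.3173, 0.2426, 0.316]
ee_rot: [-2.429, -1.991, -0.002]
contact_force: [0.7, 0.3, -0.2]
finger_gap: 0.0139
t 17.15 pos [0.3173 0.2426 0.316 ] jaw -11.3128720099441 z [ 0.0008  0.0013 -1.    ] F [ 0.6728  0.3453 -0.2375] T [-0.0226  0.043  -0.0011] gap 0.013896228559904905
```

View pics/s11.png

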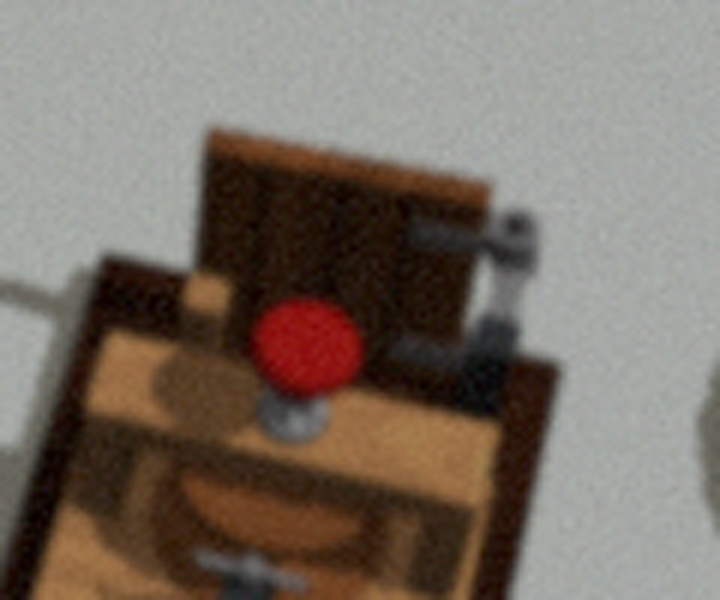

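View pics/t11.png

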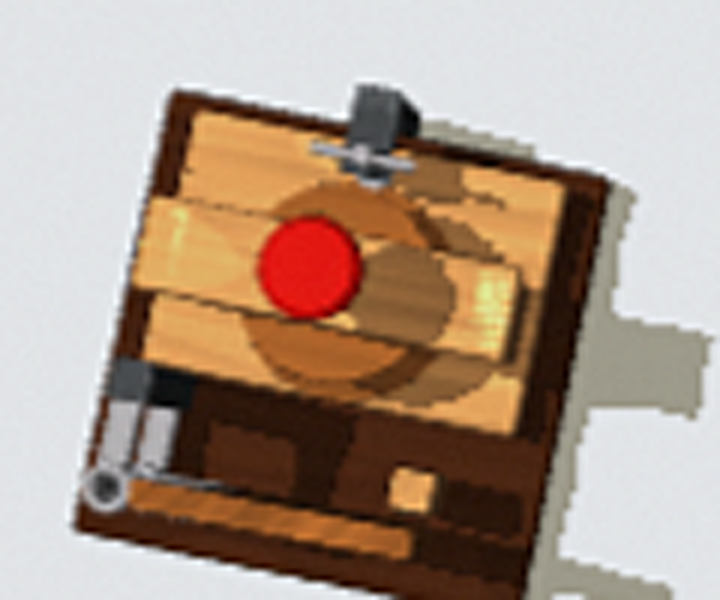

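The leaf hangs on both pins, with a pin visible in the upper ring at (105,490) in the top crop. I'll measure its closing angle against the press.

```bash
python3 - <<'E'
import cv2
t=cv2.imread("pics/t11_full.png")
cv2.imwrite("pics/p5.png",cv2.resize(t[278:302,210:272],None,fx=12,fy=12,interpolation=cv2.INTER_NEAREST))
s=cv2.imread("pics/s11_full.png")
cv2.imwrite("pics/p6.png",cv2.convertScaleAbs(cv2.resize(s[175:210,360:425],None,fx=12,fy=12,interpolation=cv2.INTER_NEAREST),alpha=2))
from h import *
for yaw in(-11.5,-10,-9):
    a=np.radians(yaw); pin=np.array([.4812,.3002]); p=[pin[0]+.078*np.sin(a),pin[1]-.078*np.cos(a),a,.030]
    P=[[7,65,140],[7,-65,140],[-7,-65,140],[-7,65,140]]
    print(yaw,((proj("top",place(p,P))+.5-[210,278])*12).round().tolist(),((proj("scene",place(p,P))+.5-[360,175])*12).round().tolist())
E
```

```text
-11.5 [[130.0, 77.0], [697.0, 190.0], [684.0, 252.0], [117.0, 138.0]] [[632.0, 229.0], [60.0, 95.0], [74.0, 48.0], [644.0, 181.0]]
-10 [[130.0, 75.0], [699.0, 174.0], [688.0, 236.0], [118.0, 137.0]] [[633.0, 231.0], [57.0, 108.0], [70.0, 61.0], [643.0, 182.0]]
-9 [[129.0, 74.0], [700.0, 163.0], [690.0, 225.0], [118.0, 136.0]] [[633.0, 232.0], [56.0, 117.0], [67.0, 69.0], [642.0, 183.0]]
```

View pics/p5.png

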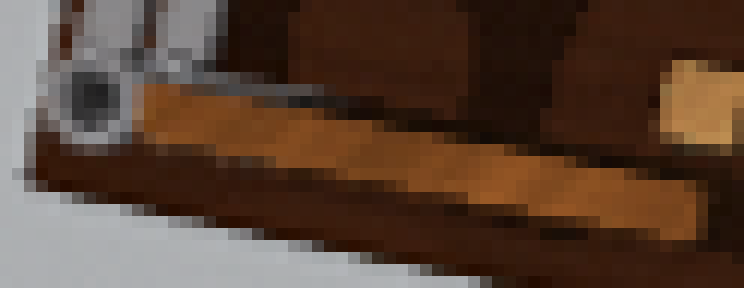

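View pics/p6.png

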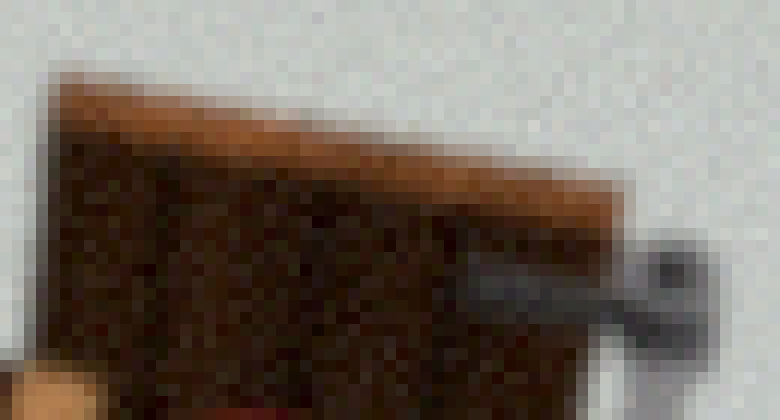

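```bash
cat > yaw.py <<'E'
from h import *
import cv2,sys
# yaw of near-horizontal edges in top image: for columns, find subpixel row of max gradient near predicted line
im=cv2.GaussianBlur(cv2.imread(sys.argv[1])[:,:,2].astype(float),(0,0),.7)  # red channel
def edge(p,A,B,cam="top",rad=3,n=60,sgn=0):
    pts=proj(cam,place(p,np.linspace(A,B,n)));d=pts[-1]-pts[0];d/=np.linalg.norm(d);nrm=np.array([-d[1],d[0]])
    k=np.arange(-rad,rad+.01,.25);off=[]
    S=pts[:,None]+k[None,:,None]*nrm
    v=cv2.remap(im.astype('float32'),S[...,0].astype('float32'),S[...,1].astype('float32'),cv2.INTER_LINEAR)
    g=np.gradient(v,axis=1); g=np.abs(g) if sgn==0 else np.maximum(sgn*g,0)
    g=g**2;c=(g*k).sum(1)/g.sum(1)
    t=np.linspace(-.5,.5,n);L=np.linalg.norm(pts[-1]-pts[0])
    m=np.abs(c-np.median(c))<.8;f=np.polyfit(t[m],c[m],1)
    return f[1].round(2),np.degrees(np.arctan(f[0]/L)).round(2),m.sum()
if __name__=="__main__":
    P=[.5488,.2067,np.radians(-11.5)]
    print("press front",edge(P,[-115,105,20],[-115,-105,20]))
    print("press back R",edge(P,[115,20,20],[115,-105,20]))
    print("press left",edge(P,[-60,115,20],[105,115,20]))
    print("press right",edge(P,[-105,-115,20],[105,-115,20]))
    for yaw in(-11.5,-10):
        a=np.radians(yaw);p=[.4812+.078*np.sin(a),.3002-.078*np.cos(a),a,.030]
        print("leaf",yaw,"front",edge(p,[-7,50,140],[-7,-60,140],rad=2),"back",edge(p,[7,30,140],[7,-60,140],rad=2))
E
python3 yaw.py pics/t11_full.png; echo; python3 yaw.py pics/top0.png|head -4
```

```text
press front (np.float64(0.1), np.float64(0.23), np.int64(60))
press back R (np.float64(0.68), np.float64(0.08), np.int64(42))
press left (np.float64(-0.08), np.float64(0.22), np.int64(60))
press right (np.float64(-0.05), np.float64(0.17), np.int64(60))
leaf -11.5 front (np.float64(-0.59), np.float64(-0.75), np.int64(60)) back (np.float64(-0.1), np.float64(-0.6), np.int64(60))
leaf -10 front (np.float64(0.21), np.float64(0.74), np.int64(60)) back (np.float64(0.71), np.float64(0.63), np.int64(58))

press front (np.float64(0.1), np.float64(0.23), np.int64(60))
press back R (np.float64(0.71), np.float64(-0.15), np.int64(43))
press left (np.float64(-0.08), np.float64(0.23), np.int64(60))
press right (np.float64(-0.03), np.float64(0.11), np.int64(60))
```

The leaf is about 0.9° past parallel, roughly 2 mm at the free edge, which is well closed. Next is the plunger at about (0.578, 0.2005). I'll check that position and the height of the clamp handle by triangulation.

```bash
python3 - <<'E'
from h import *
def tri(a,b):
    f=lambda X:np.concatenate([proj("top",X)[0]-a,proj("scene",X)[0]-b]);r=least_squares(f,[.55,.2,.1]);return r.x,r.fun
print("plunger",tri((251.35,249.28),(380.67,217.63)));print("handle",tri((260,231.3),(372,253.8)))
print(place([.5488,.2067,np.radians(-11.7)],[30,0,188]))
E
python3 -m pendant '4 -0.7 0 0 255;4 -0.7 0 0 255;4 -0.7 0 0 255;4 -0.7 0 0 255;4 -0.7 0 0 255;4 -0.6 0 0 255;2 0 0 0 255;0 0 0 0 255;0 0 0 0 255';python3 st.py; python3 cap.py t12 top 200 205 320 305 6 1.3;python3 cap.py s12 scene 330 140 450 240 6 1.7
```

```text
plunger (array([0.57791171, 0.20234054, 0.18002591]), array([-0.09257819,  0.00288773, -0.0880759 ,  0.0029183 ]))
handle (array([0.63689322, 0.18992956, 0.09655106]), array([-0.21050372,  0.0072345 , -0.19188498,  0.00449009]))
[[0.57817668 0.20061638 0.188     ]]
time: 18.15
ee_pos: [0.5804, 0.2008, 0.3143]
ee_rot: [2.433, 1.987, -0.002]
contact_force: [-0.3, 0.2, 0.3]
finger_gap: 0.0002
t 18.15 pos [0.5804 0.2008 0.3143] jaw -11.537348514876603 z [-0.0009 -0.0012 -1.    ] F [-0.28    0.1664  0.2711] T [-0.0291  0.1032 -0.037 ] gap 0.00017336364913038573
```

View pics/s12.png

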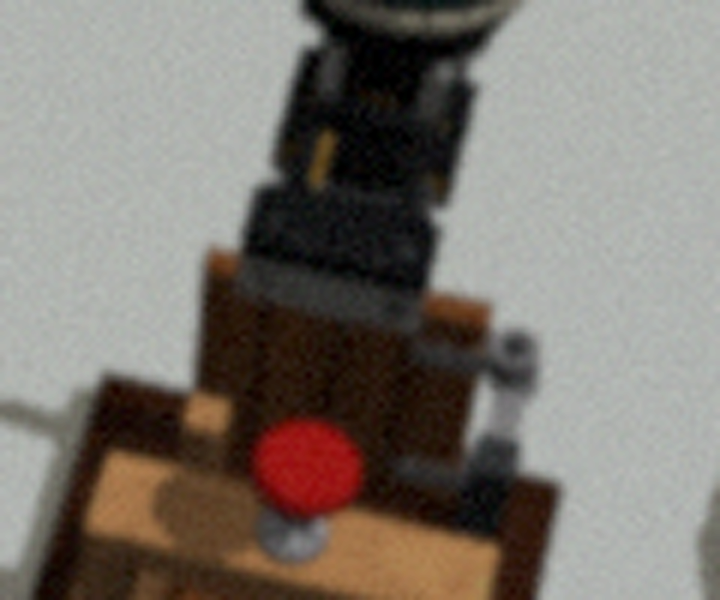

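The gripper is over the plunger, the guard is unmoved and the clamp is well below. Going down.

```bash
python3 -m pendant '-0.2 0 -2 0 255;0 0 -2 0 255;0 0 -2 0 255;0 0 -2 0 255;0 0 -1 0 255;0 0 -0.5 0 255;0 0 -0.5 0 255;0 0 0 0 255;0 0 0 0 255';python3 st.py; python3 -m pendant '0 0 -0.5 0 255;0 0 -0.5 0 255;0 0 0 0 255;0 0 0 0 255';python3 st.py
```

```text
time: 19.15
ee_pos: [0.5782, 0.2016, 0.2156]
ee_rot: [2.432, 1.988, 0.001]
contact_force: [1.2, -0.2, -0.6]
finger_gap: 0.0006
t 19.15 pos [0.5782 0.2016 0.2156] jaw -11.478636607664203 z [ 0.0007  0.0004 -1.    ] F [ 1.1706 -0.2478 -0.5995] T [-0.0336  0.0634  0.0265] gap 0.000574848863055192
time: 19.55
ee_pos: [0.5782, 0.2016, 0.2052]
ee_rot: [2.432, 1.988, 0.001]
contact_force: [1.3, 0.1, 5.5]
finger_gap: 0.0004
t 19.55 pos [0.5782 0.2016 0.2052] jaw -11.478413565986942 z [ 0.0004  0.0002 -1.    ] F [1.3181 0.0965 5.5205] T [ 0.0092 -0.1325  0.0266] gap 0.00038373261995570295
```

Contact reads 5.5 N at the expected height. I'll press down to the stop.

```bash
python3 -m pendant '0 0 -0.5 0 255;0 0 -0.5 0 255;0 0 -0.5 0 255;0 0 -0.5 0 255;0 0 -0.3 0 255;0 0 0 0 255;0 0 0 0 255';python3 st.py; python3 -m pendant '0 0 -0.2 0 255;0 0 -0.2 0 255;0 0 0 0 255;0 0 0 0 255';python3 st.py
```

```text
time: 20.25
ee_pos: [0.5783, 0.2016, 0.1826]
ee_rot: [2.432, 1.988, 0.001]
contact_force: [-1.5, -0.1, 9.6]
finger_gap: 0.0007
t 20.25 pos [0.5783 0.2016 0.1826] jaw -11.475336259344896 z [ 0.0007  0.0004 -1.    ] F [-1.486  -0.0909  9.5974] T [-0.1138  0.4335  0.0135] gap 0.0007408272305202792
time: 20.65
ee_pos: [0.5783, 0.2016, 0.1792]
ee_rot: [2.433, 1.988, 0.002]
contact_force: [-4.2, -1.4, 17.7]
finger_gap: 0.0005
t 20.65 pos [0.5783 0.2016 0.1792] jaw -11.483013421262756 z [ 0.0009  0.0007 -1.    ] F [-4.1685 -1.39   17.6725] T [-0.3225  1.2065  0.0253] gap 0.000457618990319622
```

The force is past the 12 N of spring and the height matches the stop. I'll press 1 mm more, hold for 1.2 s, then raise.

```bash
python3 -m pendant '0 0 -0.1 0 255;0 0 0 0 255;0 0 0 0 255;0 0 0 0 255;0 0 0 0 255;0 0 0 0 255;0 0 0 0 255;0 0 0 0 255;0 0 0 0 255;0 0 0 0 255;0 0 0 0 255;0 0 0 0 255';python3 st.py; python3 cap.py s13 scene 330 140 450 240 6 1.7; python3 -m pendant '0 0 0.5 0 255;0 0 0.7 0 255;0 0 1 0 255;0 0 1 0 255;0 0 1 0 255;0 0 2 0 255;0 0 3 0 255;0 0 4 0 255;0 0 4 0 255;-4 0.5 0 0 255;-4 0.5 0 0 255;-4 0.5 0 0 255;-4 0.5 0 0 255;-4 0.5 0 0 255;-4 0.5 0 0 255;-4 0.5 0 0 255;0 0 0 0 255';python3 st.py;python3 cap.py s14 scene 330 160 450 260 6 1.7;python3 cap.py t14 top 200 205 320 305 6 1.3; python3 yaw.py pics/t14_full.png|tail -2
python3 - <<'E'
import cv2,numpy as np
t=cv2.imread("pics/t14_full.png").astype(int);a=cv2.imread("pics/top0.png").astype(int)
for nm,c in(("new",t),("old",a)):
    m=((c[...,2]>1.6*c[...,1]+20)&(c[...,2]>1.6*c[...,0]+20)&(c[...,1]<60)).astype('uint8');k,l,st,cc=cv2.connectedComponentsWithStats(m)
    print(nm,[ (st[i],cc[i].round(2)) for i in range(1,k) if 200<st[i,4]<300])
cv2.imwrite("pics/full14.png",t)
E
```

```text
time: 21.85
ee_pos: [0.5784, 0.2017, 0.1791]
ee_rot: [-2.432, -1.988, -0.003]
contact_force: [-9.4, -2.8, 29.4]
finger_gap: 0.0004
t 21.85 pos [0.5784 0.2017 0.1791] jaw -11.479100245582979 z [ 0.0013  0.0012 -1.    ] F [-9.4182 -2.8236 29.4066] T [-0.7241  2.3786 -0.0029] gap 0.00043491207787517216
time: 23.6
ee_pos: [0.2944, 0.2369, 0.3493]
ee_rot: [-2.428, -1.993, -0.001]
contact_force: [0.3, -0.4, 1.1]
finger_gap: 0.0003
t 23.6 pos [0.2944 0.2369 0.3493] jaw -11.237283036273041 z [ 0.0001  0.0006 -1.    ] F [ 0.3138 -0.424   1.0739] T [-0.0531 -0.0007 -0.0029] gap 0.0002804095525677926
leaf -11.5 front (np.float64(-0.59), np.float64(-0.76), np.int64(60)) back (np.float64(-0.1), np.float64(-0.62), np.int64(60))
leaf -10 front (np.float64(0.21), np.float64(0.74), np.int64(60)) back (np.float64(0.71), np.float64(0.6), np.int64(58))
new [(array([243, 241,  18,  18, 250], dtype=int32), array([251.35, 249.25]))]
old [(array([243, 241,  18,  18, 251], dtype=int32), array([251.35, 249.28]))][ WARN:0@0.255] global loadsave.cpp:1063 imwrite_ Unsupported depth image for selected encoder is fallbacked to CV_8U.
```

View pics/s13.png

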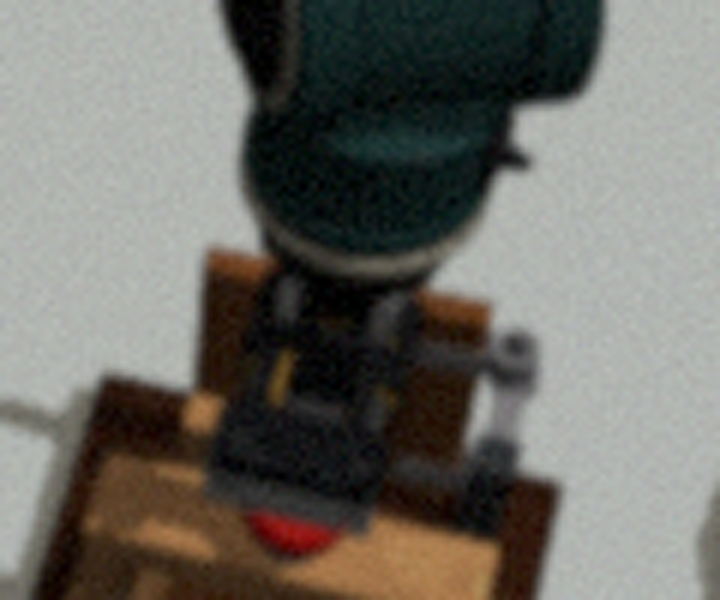

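View pics/s14.png

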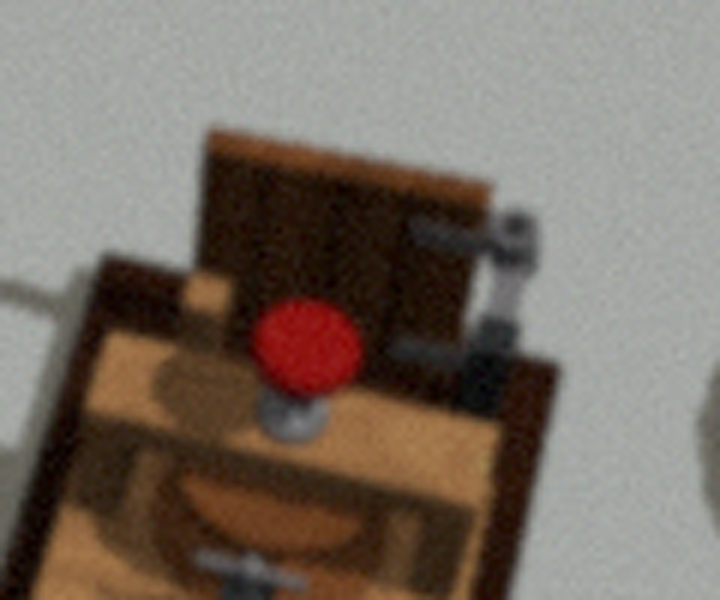

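View pics/full14.png

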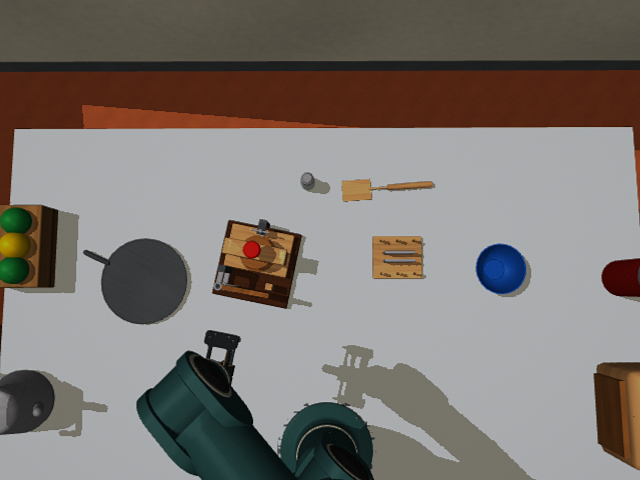

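All is as wanted. The plunger was down at (300,530) in the held picture and is back up at its old pixel position. The guard hasn't moved since release, the arm is clear and the bystanders are where they were. Handing in.

```bash
python3 -c "
from workcell import r
print(r.hand_in())"
```

```text
the job is handed in; nothing more can be done
None
```

I hung the guard leaf back on the press and ran the plunger through a full stroke. The job was handed in at about 23.6 s, with the arm clear.

- **Grasp:** The first lift began before the fingers had closed, so the leaf stayed in the rack while the gripper pushed on it with about 25 N. I reopened, gripped it lower and lifted it cleanly.
- **Hanging:** I lowered the leaf slowly over both pintles. It made contact at the expected seated height with about 8 N. Gentle pulls both ways along x confirmed the pins were inside the sockets before I let go.
- **Plunger:** I pressed it to its stop; travel matched 28 mm and the force reached 29 N. I held it about 1.2 s and released it. Its red head is back at its original pixel position in the top camera.
- **Last checks:** The guard stayed at the same angle from release to the final picture. The bowl, shaker, spatula and budare look unmoved.
- **Small disagreements:** The leaf measures about 0.9° past parallel, roughly 2 mm at its free edge, and sags slightly within the hinge play. The two cameras differed by about 3 mm on the pintle position, but the fit itself was free.

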